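# Strip the change gears off the lathe bracket into their nests

## Robot

A 6-joint arm with a two-finger parallel gripper is mounted at the origin on a cart in front of the work surface, level with it; the furniture and walls round the work are solid. World frame = base frame: x ahead of the robot, y to its left, z up, the work surface at z = 0. Lengths are in m, angles in rad, forces in N, time in s.
With the tool pointing down it reaches from about 0.35 to 0.975 m from the base axis. Payload 4.9 kg.
Tool frame: the origin (TCP) lies midway between the tips of the shut fingers; the grasp point (between the pads) lies 19 mm behind it; z points along the fingers, y is the line along which they close (so a half turn about z gives the same grasp; the last joint's range is limited). The gripper opens to 85 mm and grips with 20 to 120 N. Pads are 22 mm wide; open, the fingers measure 114 mm over their backs; the gripper's body (76 mm by 85 mm) begins 54 mm behind the grasp point. The pads swing forward as they close: fully open they stand 13 mm farther back than shut.
Start: joints at [1.176, 0.053, 1.613, -0, 1.476, -0.119], TCP at [0.17, 0.601, 0.231] pointing down, gripper open.
Joint ranges: [-3.01, 3.01], [-1.01, 2.22], [0.06, 2.58], [-1.02, 4.17], [0.09, 2.62], [-3.14, 3.14]. Speed limits (rad/s): [2.57, 2.57, 3.14, 3.14, 3.14, 3.14].

## Interface

Orientations are given as a rotation vector (axis times angle).
In Python, from station import ctrl gives the robot as it stands.
- The arm moves only by the shell command python3 -m handwheel 'ROWS' [FORCE]. ROWS is JSON, a list of rows, each an object with "gripper": the gripper command: -1 is fully open, 1 is shut, values between are in proportion; "offset": the shift along the tool's x, y, z in mm, a list of three; "rotation": the turn, a rotation vector about the tool's x, y, z in rad, a list of three. A call has exactly 8 rows; each row is the pose to reach, as a shift and turn from the pose commanded when the call began, along the tool's axes at that moment; what a row does not reach only later rows make up. A row lasts 1/8 s, in which the tool goes at most 62.5 mm and 10.7 degrees, less where a joint would pass 70% of its speed; a pose out of reach is approached as far as the arm can. A call with a gripper value outside its range is refused whole. The fingers move at their own pace and stop on an object; FORCE is the grip in N (left out, the last holds). Time passes only in rows, so rows that repeat a pose let the fingers close, or fill a call up. It gives the time, the measured TCP pose, the force, the opening and the grip force at its end, in the units of the state.
- ctrl.get_obs(): the state, without advancing time (a new reading comes with each control period).
- ctrl.get_image(name): name is "scene" or "top" or "wrist"; returns a dict with "image" (480x640x3 uint8, red, green, blue), "fovy" (degrees; the focal length in pixels is half the picture's height over the tangent of half this angle, whatever the lens; pixels are square), "cx", "cy" (the principal point, pixels), "k1" (the pictures are not rectified: a ray, as slopes to the right and down, at radius r is drawn at 1 + k1 r^2 times it, then the intrinsics apply), "xyz" and "attitude" of the camera in the world. Camera axes: x right, y up, looking along -z (the intrinsics and any distortion apply to the point x, -y, -z); pixel columns grow to the right and rows downward; lengths in m; the calibration is good to about 2 mm. A picture is of the moment at which its call begins. There is no depth.
- ctrl.finish_job(): hands the job in; it is judged then, once.
The state is a dict: "t": time; "q": joint angles; "dq": joint speeds; "effort": joint torques, N m; "tool_pos": TCP position; "tool_rot": TCP orientation; "contact_force": force on the tool from outside, world axes, zero at the start; "wrist_torque": the same for the moment, N m; "opening": finger opening in m; "grip_force": force on a finger pad.
Only numpy, scipy, OpenCV 4.12 (cv2) and the standard library are available. Lean on these libraries where they do the work, as an engineer would, in place of code of your own. Each camera call takes 0.05 s, during which the arm holds its last target. There are 200 camera calls.

## Task

The lathe's gear bracket lies on the bench with its nuts off and two gears on each stud. Take the gears off the studs, the upper one of each pair before the one under it, and lay each flat in the tray nest made for its size (the recess with the gear's own colour on its floor). Set every gear down gently: do not let one fall.

Things in the scene. Friction and masses are not known exactly. Their poses are not given: they have to be found in the camera images.
- gear_28: small brass gear: a spur gear of outside diameter 28 mm and 16 mm width with a 14 mm bore, about 50 g, lying flat (take it across its teeth). Origin: centre of its underside; z up along its bore. At the start it lies on top of one of the two bigger gears, underside 38 mm above the table. It comes off straight up: the stud that passes through its bore is 10 mm thick and its tip stands 61 mm above the table.
- gear_41: bright silver-grey steel gear: a spur gear of outside diameter 41 mm and 16 mm width with a 14 mm bore, about 110 g, lying flat (take it across its teeth). Origin: centre of its underside; z up along its bore. At the start it lies on top of one of the two bigger gears, underside 38 mm above the table. It comes off straight up: the stud that passes through its bore is 10 mm thick and its tip stands 61 mm above the table.
- gear_54: black plastic gear: a spur gear of outside diameter 54 mm and 16 mm width with a 14 mm bore, about 60 g, lying flat (take it across its teeth). Origin: centre of its underside; z up along its bore. At the start it lies lowest on one stud of the bracket, underside 22 mm above the table, with a smaller gear on top of it. It comes off straight up: the stud that passes through its bore is 10 mm thick and its tip stands 61 mm above the table.
- gear_68: red-brown laminate gear: a spur gear of outside diameter 68 mm and 16 mm width with a 14 mm bore, about 100 g, lying flat (take it across its teeth). Origin: centre of its underside; z up along its bore. At the start it lies lowest on one stud of the bracket, underside 22 mm above the table, with a smaller gear on top of it. It comes off straight up: the stud that passes through its bore is 10 mm thick and its tip stands 61 mm above the table.
- nest_28: nest for the 28 mm gear: one of four dark blue square blocks, 94 x 94 x 18 mm, standing side by side two by two in a low dark tray; in its top a round recess of 40 mm diameter, 5 mm deep, its floor brass-yellow. Origin: centre of its underside (4 mm above the table); the recess is centred on z, its floor at z = 13 mm, the top at z = 18 mm; x and y run along the block's sides. Fixed.
- nest_41: nest for the 41 mm gear: one of four dark blue square blocks, 94 x 94 x 18 mm, standing side by side two by two in a low dark tray; in its top a round recess of 53 mm diameter, 5 mm deep, its floor bright silver-grey. Origin: centre of its underside (4 mm above the table); the recess is centred on z, its floor at z = 13 mm, the top at z = 18 mm; x and y run along the block's sides. Fixed.
- nest_54: nest for the 54 mm gear: one of four dark blue square blocks, 94 x 94 x 18 mm, standing side by side two by two in a low dark tray; in its top a round recess of 66 mm diameter, 5 mm deep, its floor black. Origin: centre of its underside (4 mm above the table); the recess is centred on z, its floor at z = 13 mm, the top at z = 18 mm; x and y run along the block's sides. Fixed.
- nest_68: nest for the 68 mm gear: one of four dark blue square blocks, 94 x 94 x 18 mm, standing side by side two by two in a low dark tray; in its top a round recess of 80 mm diameter, 5 mm deep, its floor red-brown. Origin: centre of its underside (4 mm above the table); the recess is centred on z, its floor at z = 13 mm, the top at z = 18 mm; x and y run along the block's sides. Fixed.
- gear_bracket: pale grey-green slotted iron arm, 14 mm thick, about 58 mm wide and 290 mm long, lying flat, fixed, with a clamp ring (20 mm high) at its +y end. Origin: on the table under the middle between the two upright steel studs, which stand at y = -60 and +60 mm; z up. Each stud has a shoulder 22 mm above the table on which the gears rest.

How it is judged:
At the end, for the whole second after the job is handed in: Each of the four gears lies flat (within about 4.5 degrees) on the floor of the recess of its own nest (underside within 3 mm of the recess floor, centre within 10 mm of the recess's centre), at rest (horizontal distance between gear_28 and nest_28 below 0.01 m and z of gear_28 in the frame of nest_28 between 0.01 and 0.0155 m and angle between each of gear_28, gear_41, gear_54, gear_68's own z axis and vertical below 0.08 rad and linear speed of each of gear_28, gear_41, gear_54, gear_68 below 0.02 m/s and horizontal distance between gear_41 and nest_41 below 0.01 m and z of gear_41 in the frame of nest_41 between 0.01 and 0.0155 m and horizontal distance between gear_54 and nest_54 below 0.01 m and z of gear_54 in the frame of nest_54 between 0.01 and 0.0155 m and horizontal distance between gear_68 and nest_68 below 0.01 m and z of gear_68 in the frame of nest_68 between 0.01 and 0.0155 m); the robot touches nothing.
It fails at once if a gear is let fall (out of the fingers and faster than 0.7 m/s, a free drop of about 25 mm) ((contact force between the fingers and gear_28 below 0.01 N and linear speed of gear_28 above 0.7 m/s) or (contact force between the fingers and gear_41 below 0.01 N and linear speed of gear_41 above 0.7 m/s) or (contact force between the fingers and gear_54 below 0.01 N and linear speed of gear_54 above 0.7 m/s) or (contact force between the fingers and gear_68 below 0.01 N and linear speed of gear_68 above 0.7 m/s)).
It fails at once if a lower gear is carried off (over 30 mm) with an upper gear still on it ((distance between gear_28 and gear_54 below 0.022 m and distance of gear_54 from where it was at the start of the episode above 0.03 m) or (distance between gear_28 and gear_68 below 0.022 m and distance of gear_68 from where it was at the start of the episode above 0.03 m) or (distance between gear_41 and gear_54 below 0.022 m and distance of gear_54 from where it was at the start of the episode above 0.03 m) or (distance between gear_41 and gear_68 below 0.022 m and distance of gear_68 from where it was at the start of the episode above 0.03 m)).
It also fails if it takes over 109 s, if anything falls off the work surface, if the arm or the gripper's body presses on something with over 40 N, if the wrist force passes 120 N, or if a joint passes its speed limit or range.

## Working session

There is one attempt and no reset: what is moved stays moved. The work goes in short steps, Python scripts to look and compute and a shell command to move; the robot and the scene stay as the last step left them, time stands still between calls to the robot, and variables do not carry over. Pictures are saved under pics/ and viewed, at most 14 in all, crops included, and the job is handed in when it is done.

```bash
ls; mkdir -p pics; cat > h.py <<'E'
import numpy as np, cv2
from scipy.spatial.transform import Rotation as R
from station import ctrl
def cam(name):
    d=ctrl.get_image(name); return d
def rot(a):
    a=np.array(a,float)
    return a if a.shape==(3,3) else (R.from_rotvec(a) if a.size==3 else R.from_quat(a)).as_matrix()
def K(d):
    f=240/np.tan(np.radians(d['fovy'])/2)
    return np.array([[f,0,d['cx']],[0,f,d['cy']],[0,0,1.]]),np.array([d['k1'],0,0,0.])
def ray(d,uv):  # pixel->world dir
    k,_=K(d); D=np.array([(uv[0]-k[0,2])/k[0,0],(uv[1]-k[1,2])/k[1,1]]); s=D.copy()
    for _ in range(30): s=D/(1+d['k1']*(s@s))
    return rot(d['attitude'])@np.array([s[0],-s[1],-1])
def onz(d,uv,z):
    r=ray(d,uv); c=np.array(d['xyz']); return c+r*(z-c[2])/r[2]
def proj(d,p):
    k,_=K(d); v=rot(d['attitude']).T@(np.array(p)-d['xyz']); s=np.array([v[0],-v[1]])/-v[2]
    return s*(1+d['k1']*(s@s))*k[0,0]+k[:2,2]
E
python3 - <<'E'
from h import *
import pickle
for n in ['scene','top','wrist']:
    d=cam(n); pickle.dump(d,open(f'{n}0.pkl','wb')); cv2.imwrite(f'pics/{n}0.png',d['image'][:,:,::-1])
    print(n,{k:v for k,v in d.items() if k!='image'})
print(ctrl.get_obs())
E
```

```text
pics
scene {'fovy': 48.79142688863321, 'cx': 329.879850548833, 'cy': 240.41701725916894, 'k1': 0.008984581855967955, 'xyz': array([-0.02152098, -0.19939788,  0.97198212]), 'attitude': array([ 0.49119416, -0.35503897, -1.15325025])}
top {'fovy': 51.970458444610166, 'cx': 321.95244880718417, 'cy': 240.68411675409556, 'k1': -0.06266448820840337, 'xyz': array([ 0.36415396, -0.0153461 ,  0.92304206]), 'attitude': array([ 0.1754118 , -0.12847038, -1.5398505 ])}
wrist {'fovy': 68.6069965717987, 'cx': 317.5815493193818, 'cy': 243.13676443769597, 'k1': -0.06824150803196549, 'xyz': array([0.09755875, 0.62184396, 0.37294985]), 'attitude': array([-0.25853212, -0.19455842,  1.28592962])}
{'t': 0.15, 'q': array([ 1.17603528e+00,  5.32049122e-02,  1.61395963e+00, -5.36581895e-05,
        1.47600253e+00, -1.19010782e-01]), 'dq': array([ 0.00145695, -0.00176154, -0.00400159, -0.0017241 ,  0.00200139,
        0.00068095]), 'effort': array([ 1.51382751e-04, -3.94242203e+01, -3.70723808e+01, -1.39094382e-04,
        4.73032225e-03,  6.70778505e-06]), 'tool_pos': array([0.17000256, 0.60093582, 0.23035696]), 'tool_rot': array([-4.31720510e-01, -3.11143493e+00,  2.41298427e-03]), 'contact_force': array([-0.14679133, -0.99293806, -0.55683251]), 'wrist_torque': array([-0.0020745 ,  0.01801219,  0.02335308]), 'grip_force': 0.0, 'opening': 0.08529976768783847}
```

View pics/top0.png

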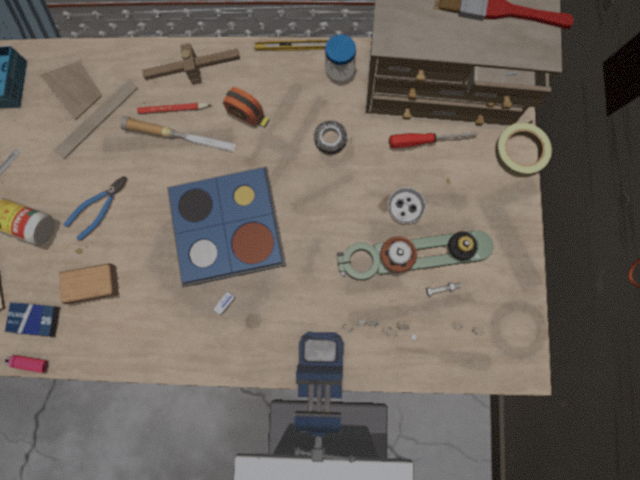

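View pics/scene0.png

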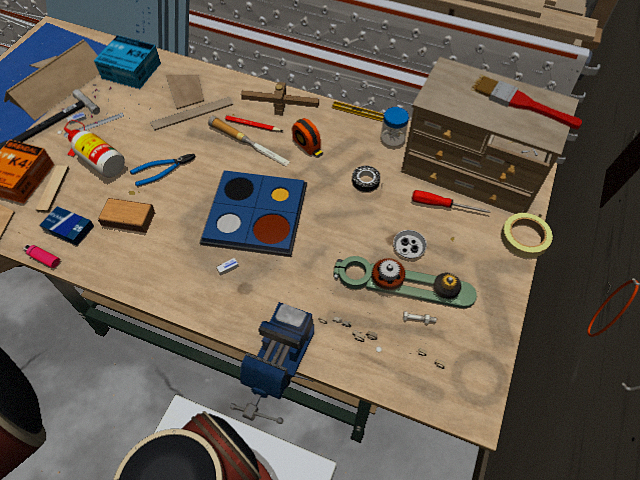

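The bracket is at about (420,250) in the top view, with silver on red-brown at (399,253) and brass on black at (463,245). In the tray the nests are black (195,205), brass (244,195), silver (203,253) and red (252,242). I'll enlarge both views.

```bash
python3 - <<'E'
import cv2
a=cv2.imread('pics/top0.png'); b=cv2.imread('pics/scene0.png')
r=lambda i,x,y,w,h,s:cv2.resize(i[y:y+h,x:x+w],None,fx=s,fy=s,interpolation=cv2.INTER_CUBIC)
import numpy as np
c=np.vstack([r(a,330,210,200,75,4),r(b,320,240,200,75,4)]); cv2.imwrite('pics/br.png',c)
c=np.hstack([r(a,160,160,133,130,3),r(b,193,160,133,130,3)]); cv2.imwrite('pics/tr.png',c)
E
```

```text
(no output)
```

View pics/br.png

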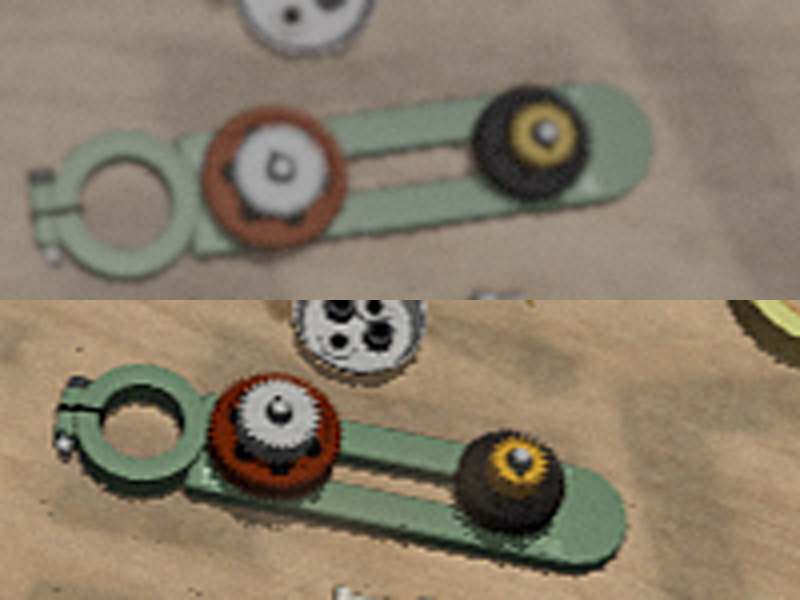

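View pics/tr.png

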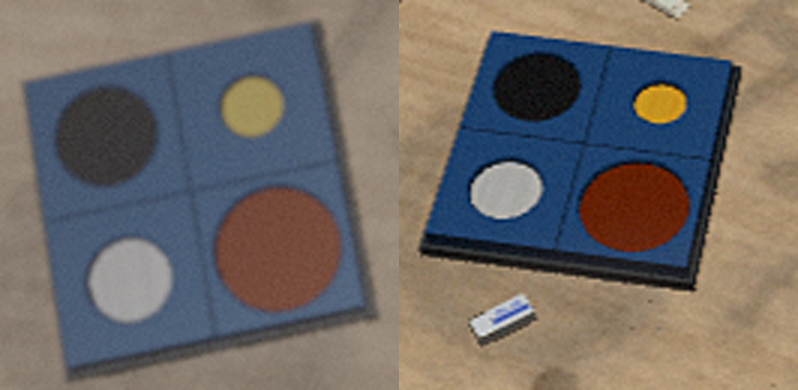

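```bash
python3 - <<'E'
from h import *
import pickle
T=pickle.load(open('top0.pkl','rb'));S=pickle.load(open('scene0.pkl','rb'))
t=lambda x,y:(330+x/4-.4,210+y/4-.4); s=lambda x,y:(320+x/4-.4,240+(y-300)/4-.4)
u=lambda x,y:(160+x/3-.4,160+y/3-.4); v=lambda x,y:(193+(x-399)/3-.4,160+y/3-.4)
def show(n,a,b,z):
    A,B=onz(T,a,z),onz(S,b,z); print(n,A.round(4),B.round(4),'diff mm',((A-B)[:2]*1e3).round(1)); return (A+B)[:2]/2
g41=show('g41',t(280,168),s(278,412),.054); g28=show('g28',t(545,132),s(520,462),.054)
g68=show('g68',t(276,178),s(276,432),.038); show('tipA',t(282,164),s(281,406),.061);show('tipB',t(547,130),s(521,457),.061)
d=g28-g41;print('dist',np.hypot(*d),np.degrees(np.arctan2(*d[::-1])))
show('g54',t(530,142),s(512,478),.038)
C=[show('c'+n,u(*a),v(*b),.022) for n,a,b in [('TL',(25,82),(492,32)),('TR',(316,22),(734,66)),('BR',(364,306),(692,268)),('BL',(68,368),(422,248)),('mid',(191,190),(585,143))]]
print('sides',[np.hypot(*(C[i]-C[(i+1)%4])) for i in range(4)],np.mean(C[:4],0))
for n,a,b in [('54',(106,135),(537,87)),('28',(253,106),(661,103)),('41',(130,280),(506,190)),('68',(279,248),(635,207))]: show(n,u(*a),v(*b),.018)
E
```

```text
g41 [ 0.5181 -0.1261  0.054 ] [ 0.5181 -0.1297  0.054 ] diff mm [-0.1  3.6]
g28 [ 0.5372 -0.2449  0.054 ] [ 0.5364 -0.2494  0.054 ] diff mm [0.7 4.5]
g68 [ 0.5162 -0.1263  0.038 ] [ 0.5161 -0.1312  0.038 ] diff mm [0.2 4.9]
tipA [ 0.5186 -0.1261  0.061 ] [ 0.5179 -0.1305  0.061 ] diff mm [0.8 4.4]
tipB [ 0.5367 -0.244   0.061 ] [ 0.5351 -0.2488  0.061 ] diff mm [1.6 4.8]
dist 0.120773555325686 -81.09291626164223
g54 [ 0.5355 -0.2422  0.038 ] [ 0.5358 -0.2489  0.038 ] diff mm [-0.3  6.7]
cTL [0.6404 0.3158 0.022 ] [0.6388 0.3109 0.022 ] diff mm [1.5 4.9]
cTR [0.6838 0.1287 0.022 ] [0.6795 0.1247 0.022 ] diff mm [4.3 3.9]
cBR [0.4998 0.0893 0.022 ] [0.501  0.0804 0.022 ] diff mm [-1.2  8.9]
cBL [0.4563 0.2719 0.022 ] [0.444  0.2633 0.022 ] diff mm [12.4  8.6]
cmid [0.571  0.2023 0.022 ] [0.5704 0.1977 0.022 ] diff mm [0.7 4.6]
sides [np.float64(0.19132334166287202), np.float64(0.1860367614919461), np.float64(0.18951892374375406), np.float64(0.19489241303022764)] [0.56793411 0.19811807]
54 [0.607  0.2609 0.018 ] [0.6064 0.2561 0.018 ] diff mm [0.6 4.8]
28 [0.628  0.1669 0.018 ] [0.6284 0.1629 0.018 ] diff mm [-0.4  4. ]
41 [0.5132 0.2381 0.018 ] [0.5129 0.2336 0.018 ] diff mm [0.2 4.4]
68 [0.5358 0.1449 0.018 ] [0.535  0.1408 0.018 ] diff mm [0.8 4.1]
```

```bash
cat >> h.py <<'E'
def delta(p):
    o=ctrl.get_obs(); return (rot(o['tool_rot']).T@(np.array(p)-o['tool_pos'])*1e3).round(1)
def st():
    o=ctrl.get_obs(); return o['tool_pos'].round(4)
E
python3 -c "
from h import *
print(delta([.527,-.19,.23]))
d=rot(ctrl.get_obs()['tool_rot']);print(d.round(4))"
```

```text
[-558.9 -663.9    1.3]
[[-9.622e-01  2.723e-01 -6.000e-04]
 [ 2.723e-01  9.622e-01 -1.500e-03]
 [ 1.000e-04 -1.600e-03 -1.000e+00]]
```

```bash
python3 -m handwheel '[{"gripper":-1,"offset":[-559,-664,0],"rotation":[0,0,0]},{"gripper":-1,"offset":[-559,-664,0],"rotation":[0,0,0]},{"gripper":-1,"offset":[-559,-664,0],"rotation":[0,0,0]},{"gripper":-1,"offset":[-559,-664,0],"rotation":[0,0,0]},{"gripper":-1,"offset":[-559,-664,0],"rotation":[0,0,0]},{"gripper":-1,"offset":[-559,-664,0],"rotation":[0,0,0]},{"gripper":-1,"offset":[-559,-664,0],"rotation":[0,0,0]},{"gripper":-1,"offset":[-559,-664,0],"rotation":[0,0,0]}]' 40; python3 -c "
from h import *
print(delta([.527,-.19,.23]),ctrl.get_obs()['tool_rot'])"
```

```text
t: 1.15
tool_pos: [0.3762, 0.1438, 0.2313]
tool_rot: [0.431, 3.111, 0.001]
contact_force: [0.5, -0.4, -0.1]
opening: 0.0857
grip_force: 0.0
[-235.9 -280.1    1.3] [4.31290733e-01 3.11091042e+00 6.53004697e-04]
```

```bash
python3 -m handwheel '[{"gripper":-1,"offset":[-236,-280,0],"rotation":[0,0,0]},{"gripper":-1,"offset":[-236,-280,0],"rotation":[0,0,0]},{"gripper":-1,"offset":[-236,-280,0],"rotation":[0,0,0]},{"gripper":-1,"offset":[-236,-280,0],"rotation":[0,0,0]},{"gripper":-1,"offset":[-236,-280,0],"rotation":[0,0,0]},{"gripper":-1,"offset":[-236,-280,0],"rotation":[0,0,0]},{"gripper":-1,"offset":[-236,-280,0],"rotation":[0,0,0]},{"gripper":-1,"offset":[-236,-280,0],"rotation":[0,0,0]}]'; python3 -c "
from h import *
import pickle
d=cam('wrist');pickle.dump(d,open('w1.pkl','wb'));cv2.imwrite('pics/w1.png',d['image'][:,:,::-1])
print(st(),d['xyz'])
for p in [(.518,-.128,.061),(.5365,-.247,.061)]:print(proj(d,p))"
```

```text
t: 2.15
tool_pos: [0.5263, -0.1877, 0.2307]
tool_rot: [-0.432, -3.11, -0.001]
contact_force: [-0.1, 0.4, -0.1]
opening: 0.0855
grip_force: 0.0
[ 0.5263 -0.1872  0.231 ] [ 0.45396444 -0.16706856  0.3735846 ]
[378.45260114 194.22904193]
[258.74635426 247.55911462]
```

View pics/w1.png

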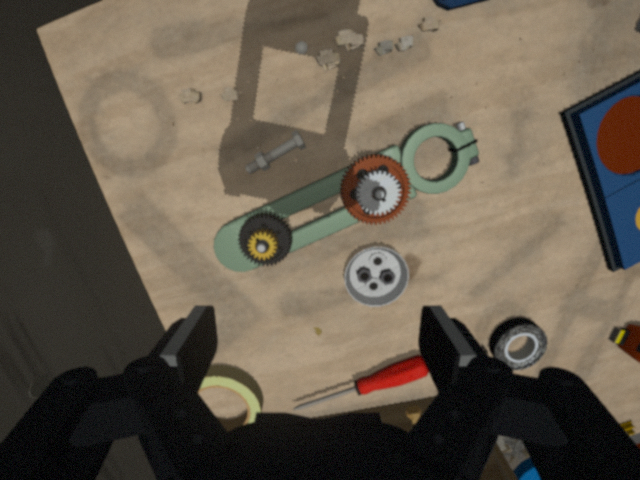

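```bash
python3 -c "
import cv2
a=cv2.imread('pics/w1.png')[140:280,220:420];cv2.imwrite('pics/w1c.png',cv2.resize(a,None,fx=4,fy=4,interpolation=cv2.INTER_CUBIC))"
```

```text
(no output)
```

View pics/w1c.png

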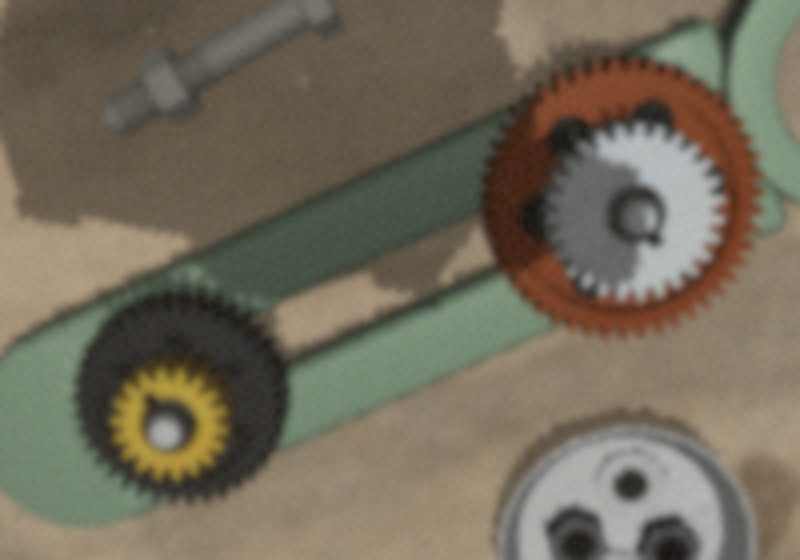

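```bash
python3 -c "
from h import *
import pickle
d=pickle.load(open('w1.pkl','rb'))
for n,x,y,z in [('41',636,212,.054),('28',170,422,.054),('68',622,196,.038),('54',182,393,.038),('tA',640,213,.061),('tB',165,433,.061)]: print(n,onz(d,(220+x/4-.4,140+y/4-.4),z).round(4))
print(st())"
```

```text
41 [ 0.518  -0.1267  0.054 ]
28 [ 0.5369 -0.2449  0.054 ]
68 [ 0.5166 -0.127   0.038 ]
54 [ 0.5347 -0.2435  0.038 ]
tA [ 0.5171 -0.1267  0.061 ]
tB [ 0.5373 -0.2452  0.061 ]
[ 0.5263 -0.1872  0.231 ]
```

```bash
python3 -c "
from h import *
print(delta([.5365,-.2455,.1]))"
```

```text
[-25.7 -53.4 130.9]
```

```bash
python3 -m handwheel '[{"gripper":-1,"offset":[-26,-53,50],"rotation":[0,0,0]},{"gripper":-1,"offset":[-26,-53,131],"rotation":[0,0,0]},{"gripper":-1,"offset":[-26,-53,131],"rotation":[0,0,0]},{"gripper":-1,"offset":[-26,-53,131],"rotation":[0,0,0]},{"gripper":-0.2,"offset":[-26,-53,131],"rotation":[0,0,0]},{"gripper":-0.2,"offset":[-26,-53,131],"rotation":[0,0,0]},{"gripper":-0.2,"offset":[-26,-53,131],"rotation":[0,0,0]},{"gripper":-0.2,"offset":[-26,-53,131],"rotation":[0,0,0]}]' 40; python3 -c "
from h import *
print(delta([.5365,-.2455,.046]))"
```

```text
t: 3.2
tool_pos: [0.5377, -0.2463, 0.1012]
tool_rot: [0.432, 3.111, -0.001]
contact_force: [-0.3, -0.5, -0.4]
opening: 0.0514
grip_force: 0.0
[ 1.4  0.5 55.2]
```

```bash
python3 -m handwheel '[{"gripper":-0.2,"offset":[1,0,30],"rotation":[0,0,0]},{"gripper":-0.2,"offset":[1,0,55],"rotation":[0,0,0]},{"gripper":-0.2,"offset":[1,0,55],"rotation":[0,0,0]},{"gripper":-0.2,"offset":[1,0,55],"rotation":[0,0,0]},{"gripper":1,"offset":[1,0,55],"rotation":[0,0,0]},{"gripper":1,"offset":[1,0,55],"rotation":[0,0,0]},{"gripper":1,"offset":[1,0,55],"rotation":[0,0,0]},{"gripper":1,"offset":[1,0,55],"rotation":[0,0,0]}]' 40
```

```text
t: 4.2
tool_pos: [0.5374, -0.2465, 0.0472]
tool_rot: [0.431, 3.109, -0.002]
contact_force: [-0.3, 1.4, 5.9]
opening: 0.0254
grip_force: 39.1
```

```bash
python3 -m handwheel '[{"gripper":1,"offset":[0,0,-20],"rotation":[0,0,0]},{"gripper":1,"offset":[0,0,-50],"rotation":[0,0,0]},{"gripper":1,"offset":[0,0,-85],"rotation":[0,0,0]},{"gripper":1,"offset":[0,0,-110],"rotation":[0,0,0]},{"gripper":1,"offset":[0,0,-110],"rotation":[0,0,0]},{"gripper":1,"offset":[0,0,-110],"rotation":[0,0,0]},{"gripper":1,"offset":[0,0,-110],"rotation":[0,0,0]},{"gripper":1,"offset":[0,0,-110],"rotation":[0,0,0]}]' 40; python3 -c "
from h import *
import pickle
print(delta([.628,.166,.10]))
d=cam('wrist');a=d['image'][:,:,::-1]
print(proj(d,ctrl.get_obs()['tool_pos']))
cv2.imwrite('pics/w2.png',a)"
```

```text
t: 5.2
tool_pos: [0.5357, -0.2455, 0.1539]
tool_rot: [-0.432, -3.11, -0.001]
contact_force: [0.2, 0.3, -0.9]
opening: 0.0251
grip_force: 39.7
[ 23.1 421.   54.2]
[316.49174515 309.28391521]
```

View pics/w2.png

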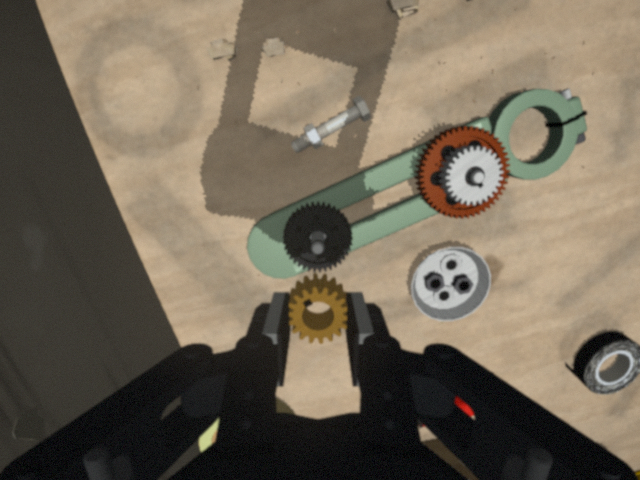

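```bash
python3 -c "
from h import *
d=cam('wrist');o=ctrl.get_obs();z=o['tool_pos'][2]+.0075
for uv in [(318,307),(318,310)]:
  p=onz(d,uv,z);print((rot(o['tool_rot']).T@(p-o['tool_pos'])*1e3).round(1))
print(st())"
```

```text
[ 5.   0.7 -7.5]
[ 3.6  0.7 -7.5]
[ 0.536  -0.2457  0.1544]
```

```bash
python3 -m handwheel '[{"gripper":1,"offset":[23,421,0],"rotation":[0,0,0]},{"gripper":1,"offset":[23,421,0],"rotation":[0,0,0]},{"gripper":1,"offset":[23,421,0],"rotation":[0,0,0]},{"gripper":1,"offset":[23,421,0],"rotation":[0,0,0]},{"gripper":1,"offset":[23,421,0],"rotation":[0,0,0]},{"gripper":1,"offset":[23,421,0],"rotation":[0,0,0]},{"gripper":1,"offset":[23,421,0],"rotation":[0,0,0]},{"gripper":1,"offset":[23,421,0],"rotation":[0,0,0]}]' 40; python3 -c "
from h import *
print(delta([.628,.166,.06]))
d=cam('wrist');a=d['image'][:,:,::-1]
for n,p in dict(n28=(.628,.166,.018),n41=(.513,.237,.018),n54=(.6067,.26,.018),n68=(.5355,.1435,.018)).items(): print(n,proj(d,p).round(1))
cv2.imwrite('pics/w3.png',a)"
```

```text
t: 6.3
tool_pos: [0.6288, 0.1686, 0.1549]
tool_rot: [-0.425, -3.112, -0.001]
contact_force: [-0.2, -0.3, -0.5]
opening: 0.0249
grip_force: 39.8
[ 0.1 -2.7 94.9]
n28 [313.6 229.6]
n41 [364.8  57.8]
n54 [420.7 174. ]
n68 [252.3 124.1]
```

View pics/w3.png

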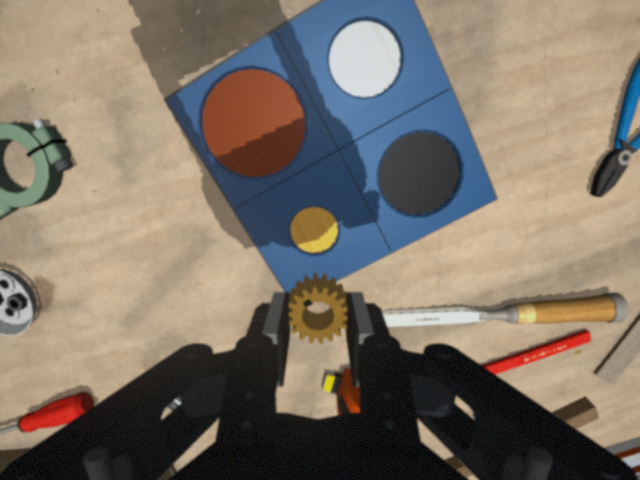

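```bash
python3 -m handwheel '[{"gripper":1,"offset":[-2,-3,50],"rotation":[0,0,0]},{"gripper":1,"offset":[-2,-3,95],"rotation":[0,0,0]},{"gripper":1,"offset":[-2,-3,115],"rotation":[0,0,0]},{"gripper":1,"offset":[-2,-3,121],"rotation":[0,0,0]},{"gripper":1,"offset":[-2,-3,125],"rotation":[0,0,0]},{"gripper":1,"offset":[-2,-3,127],"rotation":[0,0,0]},{"gripper":1,"offset":[-2,-3,127],"rotation":[0,0,0]},{"gripper":1,"offset":[-2,-3,127],"rotation":[0,0,0]}]' 40; python3 -c "
from h import *
print(delta([.628,.166,.0275]), rot(ctrl.get_obs()['tool_rot'])[:,2])"
```

```text
t: 7.35
tool_pos: [0.6304, 0.1622, 0.0291]
tool_rot: [0.431, 3.111, 0.001]
contact_force: [-0.7, 0.9, -1.4]
opening: 0.0249
grip_force: 39.8
[3.4 3.  1.6] [ 1.28453759e-03  1.48603727e-04 -9.99999164e-01]
```

```bash
python3 -m handwheel '[{"gripper":1,"offset":[1,3,0],"rotation":[0,0,0]},{"gripper":1,"offset":[1,3,0],"rotation":[0,0,0]},{"gripper":1,"offset":[1,3,1],"rotation":[0,0,0]},{"gripper":1,"offset":[1,3,2],"rotation":[0,0,0]},{"gripper":1,"offset":[1,3,2],"rotation":[0,0,0]},{"gripper":1,"offset":[1,3,2],"rotation":[0,0,0]},{"gripper":1,"offset":[1,3,2],"rotation":[0,0,0]},{"gripper":1,"offset":[1,3,2],"rotation":[0,0,0]}]' 40; python3 -c "
from h import *
print(delta([.628,.166,.0275]))"
```

```text
t: 8.35
tool_pos: [0.6298, 0.1652, 0.0263]
tool_rot: [0.432, 3.112, -0.0]
contact_force: [-1.1, -0.4, 0.2]
opening: 0.0252
grip_force: 39.8
[ 2.   0.3 -1.2]
```

```bash
python3 -m handwheel '[{"gripper":0.2,"offset":[0,0,0],"rotation":[0,0,0]},{"gripper":-0.4,"offset":[0,0,0],"rotation":[0,0,0]},{"gripper":-0.4,"offset":[0,0,0],"rotation":[0,0,0]},{"gripper":-0.4,"offset":[0,0,0],"rotation":[0,0,0]},{"gripper":-0.4,"offset":[0,0,-20],"rotation":[0,0,0]},{"gripper":-0.4,"offset":[0,0,-60],"rotation":[0,0,0]},{"gripper":-0.4,"offset":[0,0,-120],"rotation":[0,0,0]},{"gripper":-0.4,"offset":[0,0,-120],"rotation":[0,0,0]}]' 40; python3 -c "
from h import *
print(delta([.518,-.127,.11]))
d=cam('wrist');a=d['image'][:,:,::-1]
print(proj(d,(.628,.166,.033)))
cv2.imwrite('pics/w4.png',a)"
```

```text
t: 9.35
tool_pos: [0.6345, 0.166, 0.156]
tool_rot: [0.43, 3.098, 0.006]
contact_force: [0.0, -0.5, -0.2]
opening: 0.0597
grip_force: 0.0
[  32.9 -313.9   43.6]
[313.69761228 224.54308188]
```

View pics/w4.png

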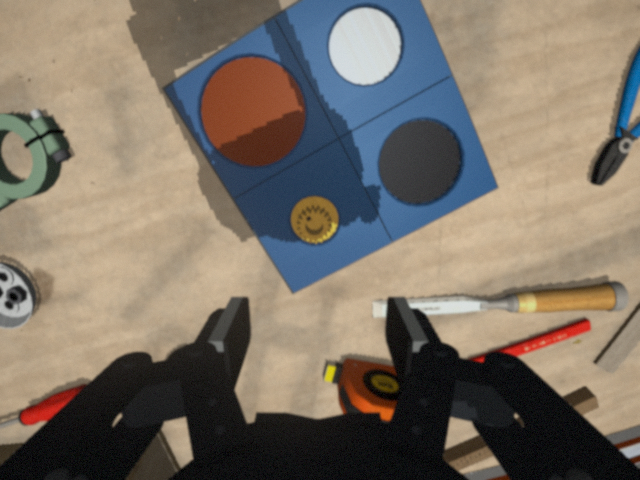

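The brass gear sits in its recess at (314,220). Next is the silver gear on stud A.

```bash
python3 -m handwheel '[{"gripper":-0.4,"offset":[30,-314,0],"rotation":[0,0,0]},{"gripper":-0.4,"offset":[30,-314,0],"rotation":[0,0,0]},{"gripper":-0.4,"offset":[30,-314,0],"rotation":[0,0,0]},{"gripper":-0.4,"offset":[30,-314,0],"rotation":[0,0,0]},{"gripper":-0.4,"offset":[30,-314,0],"rotation":[0,0,0]},{"gripper":-0.4,"offset":[30,-314,40],"rotation":[0,0,0]},{"gripper":-0.4,"offset":[30,-314,40],"rotation":[0,0,0]},{"gripper":-0.4,"offset":[30,-314,40],"rotation":[0,0,0]}]' 40; python3 -m handwheel '[{"gripper":-0.4,"offset":[0,0,0],"rotation":[0,0,0]},{"gripper":-0.4,"offset":[0,0,0],"rotation":[0,0,0]},{"gripper":-0.4,"offset":[0,0,0],"rotation":[0,0,0]},{"gripper":-0.4,"offset":[0,0,0],"rotation":[0,0,0]},{"gripper":-0.4,"offset":[0,0,0],"rotation":[0,0,0]},{"gripper":-0.4,"offset":[0,0,0],"rotation":[0,0,0]},{"gripper":-0.4,"offset":[0,0,0],"rotation":[0,0,0]},{"gripper":-0.4,"offset":[0,0,0],"rotation":[0,0,0]}]' 40;python3 -c "
from h import *
print(delta([.518,-.127,.048]))"
```

```text
t: 10.4
tool_pos: [0.5156, -0.1282, 0.1067]
tool_rot: [-0.431, -3.112, -0.0]
contact_force: [0.1, -0.5, 1.0]
opening: 0.0599
grip_force: 0.0
t: 11.4
tool_pos: [0.5154, -0.1288, 0.1063]
tool_rot: [-0.432, -3.112, 0.0]
contact_force: [-0.3, 1.1, -0.6]
opening: 0.0596
grip_force: 0.0
[-2.   2.4 58.3]
```

```bash
python3 -m handwheel '[{"gripper":-0.4,"offset":[-2,2,20],"rotation":[0,0,0]},{"gripper":-0.4,"offset":[-2,2,61],"rotation":[0,0,0]},{"gripper":-0.4,"offset":[-2,2,61],"rotation":[0,0,0]},{"gripper":-0.4,"offset":[-2,2,61],"rotation":[0,0,0]},{"gripper":1,"offset":[-2,2,61],"rotation":[0,0,0]},{"gripper":1,"offset":[-2,2,61],"rotation":[0,0,0]},{"gripper":1,"offset":[-2,2,61],"rotation":[0,0,0]},{"gripper":1,"offset":[-2,2,61],"rotation":[0,0,0]}]' 45; python3 -c "
from h import *
print(delta([.518,-.127,.0455]))"
```

```text
t: 12.4
tool_pos: [0.5194, -0.128, 0.048]
tool_rot: [0.431, 3.108, -0.001]
contact_force: [-1.6, 1.1, 6.3]
opening: 0.0378
grip_force: 44.3
[1.7 0.6 2.4]
```

```bash
python3 -m handwheel '[{"gripper":1,"offset":[0,0,-20],"rotation":[0,0,0]},{"gripper":1,"offset":[0,0,-50],"rotation":[0,0,0]},{"gripper":1,"offset":[0,0,-85],"rotation":[0,0,0]},{"gripper":1,"offset":[0,0,-105],"rotation":[0,0,0]},{"gripper":1,"offset":[0,20,-105],"rotation":[0,0,0]},{"gripper":1,"offset":[0,50,-105],"rotation":[0,0,0]},{"gripper":1,"offset":[0,80,-105],"rotation":[0,0,0]},{"gripper":1,"offset":[0,80,-105],"rotation":[0,0,0]}]' 45; python3 -c "
from h import *
print(delta([.513,.237,.10]))
d=cam('wrist');a=d['image'][240:400,220:420,::-1];o=ctrl.get_obs();z=o['tool_pos'][2]+.006
for uv in [(318,300),(318,310)]:
  p=onz(d,uv,z);print((rot(o['tool_rot']).T@(p-o['tool_pos'])*1e3).round(1))
cv2.imwrite('pics/w5.png',cv2.resize(a,None,fx=3,fy=3))"
```

```text
t: 13.4
tool_pos: [0.5396, -0.0489, 0.15]
tool_rot: [-0.428, -3.112, -0.0]
contact_force: [-0.2, -0.5, -1.1]
opening: 0.038
grip_force: 45.6
[102.8 268.1  50.1]
[ 7.4  1.5 -6. ]
[ 2.6  1.5 -6. ]
```

View pics/w5.png

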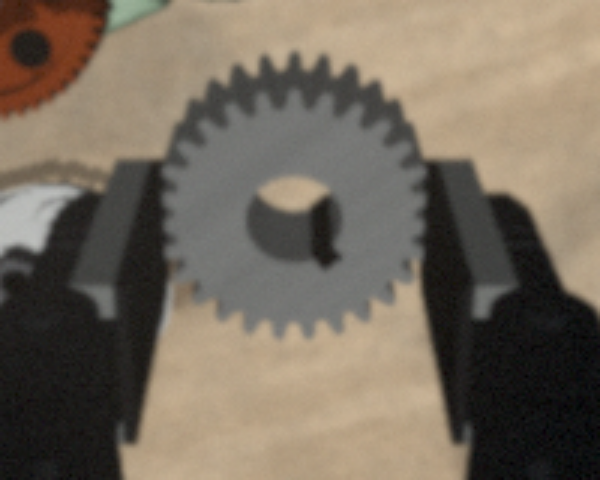

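```bash
python3 -m handwheel '[{"gripper":1,"offset":[101,268,0],"rotation":[0,0,0]},{"gripper":1,"offset":[101,268,0],"rotation":[0,0,0]},{"gripper":1,"offset":[101,268,0],"rotation":[0,0,0]},{"gripper":1,"offset":[101,268,0],"rotation":[0,0,0]},{"gripper":1,"offset":[101,268,0],"rotation":[0,0,0]},{"gripper":1,"offset":[101,268,40],"rotation":[0,0,0]},{"gripper":1,"offset":[101,268,80],"rotation":[0,0,0]},{"gripper":1,"offset":[101,268,100],"rotation":[0,0,0]}]' 45; python3 -m handwheel '[{"gripper":1,"offset":[0,0,5],"rotation":[0,0,0]},{"gripper":1,"offset":[0,0,10],"rotation":[0,0,0]},{"gripper":1,"offset":[0,0,10],"rotation":[0,0,0]},{"gripper":1,"offset":[0,0,10],"rotation":[0,0,0]},{"gripper":1,"offset":[0,0,10],"rotation":[0,0,0]},{"gripper":1,"offset":[0,0,10],"rotation":[0,0,0]},{"gripper":1,"offset":[0,0,10],"rotation":[0,0,0]},{"gripper":1,"offset":[0,0,10],"rotation":[0,0,0]}]' 45; python3 -c "
from h import *
print(delta([.513,.237,.027]))"
```

```text
t: 14.45
tool_pos: [0.514, 0.2338, 0.0476]
tool_rot: [-0.432, -3.108, 0.003]
contact_force: [-0.4, 0.0, 0.1]
opening: 0.0377
grip_force: 45.7
t: 15.45
tool_pos: [0.5154, 0.235, 0.0403]
tool_rot: [-0.432, -3.112, 0.0]
contact_force: [0.4, 0.1, -0.6]
opening: 0.038
grip_force: 45.7
[ 2.9  1.3 13.3]
```

```bash
python3 -m handwheel '[{"gripper":1,"offset":[1,1,4],"rotation":[0,0,0]},{"gripper":1,"offset":[1,1,8],"rotation":[0,0,0]},{"gripper":1,"offset":[1,1,10],"rotation":[0,0,0]},{"gripper":1,"offset":[1,1,11],"rotation":[0,0,0]},{"gripper":1,"offset":[1,1,12],"rotation":[0,0,0]},{"gripper":1,"offset":[1,1,13],"rotation":[0,0,0]},{"gripper":1,"offset":[1,1,13],"rotation":[0,0,0]},{"gripper":1,"offset":[1,1,13],"rotation":[0,0,0]}]' 45
```

```text
t: 16.45
tool_pos: [0.5148, 0.2362, 0.0274]
tool_rot: [0.432, 3.112, 0.0]
contact_force: [0.4, 0.7, -1.4]
opening: 0.038
grip_force: 45.7
```

```bash
python3 -m handwheel '[{"gripper":1,"offset":[0,0,1],"rotation":[0,0,0]},{"gripper":1,"offset":[0,0,1],"rotation":[0,0,0]},{"gripper":0.1,"offset":[0,0,1],"rotation":[0,0,0]},{"gripper":-0.6,"offset":[0,0,1],"rotation":[0,0,0]},{"gripper":-0.6,"offset":[0,0,1],"rotation":[0,0,0]},{"gripper":-0.6,"offset":[0,0,-20],"rotation":[0,0,0]},{"gripper":-1,"offset":[0,0,-70],"rotation":[0,0,0]},{"gripper":-1,"offset":[0,0,-120],"rotation":[0,0,0]}]' 45; python3 -c "
from h import *
print(delta([.5358,-.2455,.14]))
d=cam('wrist');a=d['image'][:,:,::-1]
print(proj(d,(.513,.237,.022)))
cv2.imwrite('pics/w6.png',a)"
```

```text
t: 17.45
tool_pos: [0.5143, 0.236, 0.1478]
tool_rot: [-0.432, -3.111, 0.001]
contact_force: [1.6, 0.0, 0.5]
opening: 0.0854
grip_force: 0.0
[-151.9 -457.5    7.9]
[317.70816933 231.64423792]
```

View pics/w6.png

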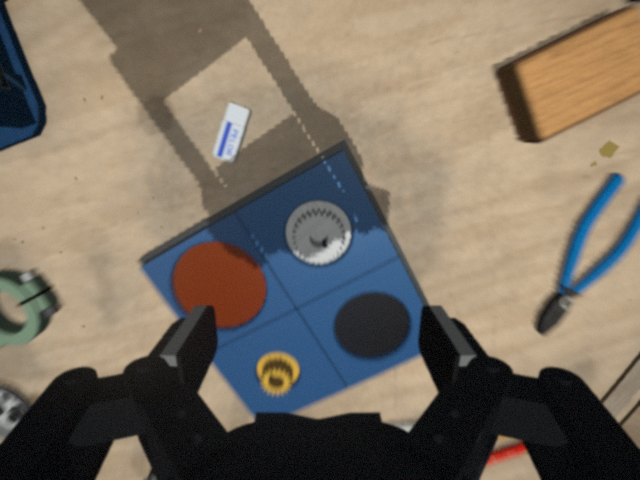

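Silver is seated at (319,233) and brass at (278,372), both inside their recesses. Now the black gear on stud B.

```bash
python3 -m handwheel '[{"gripper":-1,"offset":[-152,-457,0],"rotation":[0,0,0]},{"gripper":-1,"offset":[-152,-457,0],"rotation":[0,0,0]},{"gripper":-1,"offset":[-152,-457,0],"rotation":[0,0,0]},{"gripper":-1,"offset":[-152,-457,0],"rotation":[0,0,0]},{"gripper":-1,"offset":[-152,-457,0],"rotation":[0,0,0]},{"gripper":-1,"offset":[-152,-457,0],"rotation":[0,0,0]},{"gripper":-0.8,"offset":[-152,-457,0],"rotation":[0,0,0]},{"gripper":-0.8,"offset":[-152,-457,0],"rotation":[0,0,0]}]' 40; python3 -m handwheel '[{"gripper":-0.8,"offset":[0,0,20],"rotation":[0,0,0]},{"gripper":-0.8,"offset":[0,0,50],"rotation":[0,0,0]},{"gripper":-0.8,"offset":[0,0,50],"rotation":[0,0,0]},{"gripper":-0.8,"offset":[0,0,50],"rotation":[0,0,0]},{"gripper":-0.8,"offset":[0,0,50],"rotation":[0,0,0]},{"gripper":-0.8,"offset":[0,0,50],"rotation":[0,0,0]},{"gripper":-0.8,"offset":[0,0,50],"rotation":[0,0,0]},{"gripper":-0.8,"offset":[0,0,50],"rotation":[0,0,0]}]' 40;python3 -c "
from h import *
print(delta([.5362,-.2455,.0255]))
d=cam('wrist');a=d['image'][:,:,::-1]
print(proj(d,(.536,-.2455,.038)),proj(d,(.518,-.127,.038)))
cv2.imwrite('pics/w7.png',a)"
```

```text
t: 18.5
tool_pos: [0.5363, -0.2476, 0.147]
tool_rot: [0.435, 3.111, -0.0]
contact_force: [0.1, 0.2, -0.5]
opening: 0.0772
grip_force: 0.0
t: 19.5
tool_pos: [0.5367, -0.245, 0.0976]
tool_rot: [0.432, 3.111, -0.0]
contact_force: [-0.2, 0.0, -0.4]
opening: 0.0765
grip_force: 0.0
[ 0.4 -0.6 72.1]
[315.61806518 261.70125794] [502.59748126 181.66646185]
```

View pics/w7.png

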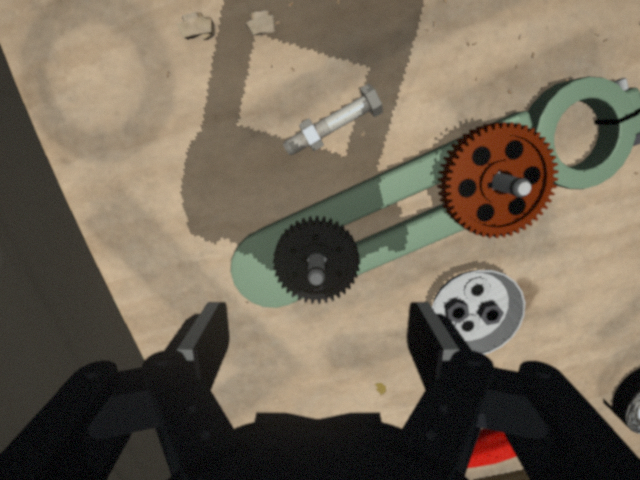

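```bash
python3 -m handwheel '[{"gripper":-0.8,"offset":[0,0,25],"rotation":[0,0,0]},{"gripper":-0.8,"offset":[0,0,55],"rotation":[0,0,0]},{"gripper":-0.8,"offset":[0,0,72],"rotation":[0,0,0]},{"gripper":-0.8,"offset":[0,0,72],"rotation":[0,0,0]},{"gripper":1,"offset":[0,0,72],"rotation":[0,0,0]},{"gripper":1,"offset":[0,0,72],"rotation":[0,0,0]},{"gripper":1,"offset":[0,0,72],"rotation":[0,0,0]},{"gripper":1,"offset":[0,0,72],"rotation":[0,0,0]}]' 40; python3 -c "
from h import *
print(delta([.5362,-.2455,.0255]))"
```

```text
t: 20.55
tool_pos: [0.538, -0.2457, 0.0273]
tool_rot: [0.431, 3.108, -0.002]
contact_force: [-0.1, -0.1, 6.2]
opening: 0.0517
grip_force: 42.2
[ 1.8 -0.3  1.8]
```

```bash
python3 -m handwheel '[{"gripper":1,"offset":[0,0,-20],"rotation":[0,0,0]},{"gripper":1,"offset":[0,0,-50],"rotation":[0,0,0]},{"gripper":1,"offset":[0,0,-85],"rotation":[0,0,0]},{"gripper":1,"offset":[0,0,-105],"rotation":[0,0,0]},{"gripper":1,"offset":[0,20,-105],"rotation":[0,0,0]},{"gripper":1,"offset":[0,50,-105],"rotation":[0,0,0]},{"gripper":1,"offset":[0,80,-105],"rotation":[0,0,0]},{"gripper":1,"offset":[0,80,-105],"rotation":[0,0,0]}]' 40; python3 -c "
from h import *
print(delta([.6067,.260,.08]))"
```

```text
t: 21.55
tool_pos: [0.5576, -0.1648, 0.1282]
tool_rot: [-0.426, -3.109, -0.002]
contact_force: [-0.7, 0.0, -0.2]
opening: 0.0519
grip_force: 43.1
[ 66.9 422.3  48.8]
```

```bash
python3 -m handwheel '[{"gripper":1,"offset":[65,421,0],"rotation":[0,0,0]},{"gripper":1,"offset":[65,421,0],"rotation":[0,0,0]},{"gripper":1,"offset":[65,421,0],"rotation":[0,0,0]},{"gripper":1,"offset":[65,421,0],"rotation":[0,0,0]},{"gripper":1,"offset":[65,421,0],"rotation":[0,0,0]},{"gripper":1,"offset":[65,421,0],"rotation":[0,0,0]},{"gripper":1,"offset":[65,421,0],"rotation":[0,0,0]},{"gripper":1,"offset":[65,421,0],"rotation":[0,0,0]}]' 40; python3 -m handwheel '[{"gripper":1,"offset":[0,0,30],"rotation":[0,0,0]},{"gripper":1,"offset":[0,0,60],"rotation":[0,0,0]},{"gripper":1,"offset":[0,0,80],"rotation":[0,0,0]},{"gripper":1,"offset":[0,0,90],"rotation":[0,0,0]},{"gripper":1,"offset":[0,0,90],"rotation":[0,0,0]},{"gripper":1,"offset":[0,0,90],"rotation":[0,0,0]},{"gripper":1,"offset":[0,0,90],"rotation":[0,0,0]},{"gripper":1,"offset":[0,0,90],"rotation":[0,0,0]}]' 40; python3 -c "
from h import *
print(delta([.6067,.260,.0225]))"
```

```text
t: 22.55
tool_pos: [0.6095, 0.2578, 0.1288]
tool_rot: [-0.425, -3.111, 0.001]
contact_force: [-0.7, 0.4, -0.3]
opening: 0.0519
grip_force: 43.1
t: 23.55
tool_pos: [0.611, 0.255, 0.0412]
tool_rot: [0.432, 3.111, 0.001]
contact_force: [0.4, 0.3, 0.3]
opening: 0.0514
grip_force: 43.1
[ 5.5  3.6 18.7]
```

```bash
python3 -m handwheel '[{"gripper":1,"offset":[4,4,4],"rotation":[0,0,0]},{"gripper":1,"offset":[4,4,8],"rotation":[0,0,0]},{"gripper":1,"offset":[4,4,12],"rotation":[0,0,0]},{"gripper":1,"offset":[4,4,15],"rotation":[0,0,0]},{"gripper":1,"offset":[4,4,17],"rotation":[0,0,0]},{"gripper":1,"offset":[4,4,18],"rotation":[0,0,0]},{"gripper":1,"offset":[4,4,18],"rotation":[0,0,0]},{"gripper":1,"offset":[4,4,18],"rotation":[0,0,0]}]' 40; python3 -c "
from h import *
print(delta([.6067,.260,.0225]))"
```

```text
t: 24.55
tool_pos: [0.6079, 0.2598, 0.0225]
tool_rot: [0.432, 3.111, 0.0]
contact_force: [-0.0, -0.1, 0.4]
opening: 0.0513
grip_force: 43.1
[ 1.2 -0.1  0. ]
```

Now release and rise, then move to stud A.

```bash
python3 -m handwheel '[{"gripper":1,"offset":[0,0,1],"rotation":[0,0,0]},{"gripper":1,"offset":[0,0,1],"rotation":[0,0,0]},{"gripper":-0.2,"offset":[0,0,1],"rotation":[0,0,0]},{"gripper":-0.8,"offset":[0,0,1],"rotation":[0,0,0]},{"gripper":-0.8,"offset":[0,0,1],"rotation":[0,0,0]},{"gripper":-0.8,"offset":[0,0,-20],"rotation":[0,0,0]},{"gripper":-1,"offset":[0,0,-70],"rotation":[0,0,0]},{"gripper":-1,"offset":[0,0,-120],"rotation":[0,0,0]}]' 40; python3 -c "
from h import *
print(delta([.518,-.128,.14]))
d=cam('wrist');a=d['image'][:,:,::-1]
print(proj(d,(.6067,.26,.022)))
cv2.imwrite('pics/w8.png',a)"
```

```text
t: 25.55
tool_pos: [0.6077, 0.2598, 0.1448]
tool_rot: [0.432, 3.111, 0.0]
contact_force: [0.7, 0.8, 0.2]
opening: 0.0854
grip_force: 0.0
[ -19.3 -397.6    4.7]
[316.68279972 232.99181547]
```

View pics/w8.png

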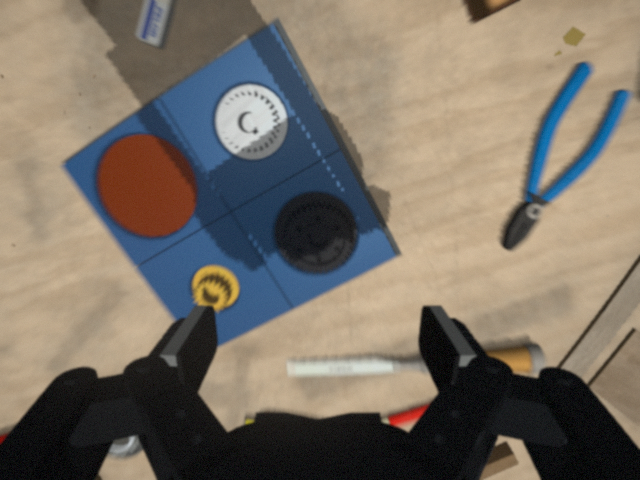

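The black gear is seated at (316,233). Now the red-brown gear on stud A.

```bash
python3 -m handwheel '[{"gripper":-1,"offset":[-19,-397,0],"rotation":[0,0,0]},{"gripper":-1,"offset":[-19,-397,0],"rotation":[0,0,0]},{"gripper":-1,"offset":[-19,-397,0],"rotation":[0,0,0]},{"gripper":-1,"offset":[-19,-397,0],"rotation":[0,0,0]},{"gripper":-1,"offset":[-19,-397,0],"rotation":[0,0,0]},{"gripper":-1,"offset":[-19,-397,0],"rotation":[0,0,0]},{"gripper":-1,"offset":[-19,-397,0],"rotation":[0,0,0]},{"gripper":-1,"offset":[-19,-397,0],"rotation":[0,0,0]}]' 40; python3 -m handwheel '[{"gripper":-1,"offset":[0,0,20],"rotation":[0,0,0]},{"gripper":-1,"offset":[0,0,50],"rotation":[0,0,0]},{"gripper":-1,"offset":[0,0,50],"rotation":[0,0,0]},{"gripper":-1,"offset":[0,0,50],"rotation":[0,0,0]},{"gripper":-1,"offset":[0,0,50],"rotation":[0,0,0]},{"gripper":-1,"offset":[0,0,50],"rotation":[0,0,0]},{"gripper":-1,"offset":[0,0,50],"rotation":[0,0,0]},{"gripper":-1,"offset":[0,0,50],"rotation":[0,0,0]}]' 40;python3 -c "
from h import *
print(delta([.518,-.128,.022]))
d=cam('wrist');a=d['image'][:,:,::-1]
print(proj(d,(.518,-.128,.038)))
cv2.imwrite('pics/w9.png',a)"
```

```text
t: 26.6
tool_pos: [0.518, -0.129, 0.1437]
tool_rot: [0.437, 3.109, -0.001]
contact_force: [0.0, -0.2, -0.8]
opening: 0.0855
grip_force: 0.0
t: 27.6
tool_pos: [0.518, -0.1275, 0.0926]
tool_rot: [0.432, 3.111, -0.0]
contact_force: [-0.5, 0.4, 0.2]
opening: 0.0854
grip_force: 0.0
[-0.1 -0.5 70.6]
[315.8981928  265.65968424]
```

View pics/w9.png

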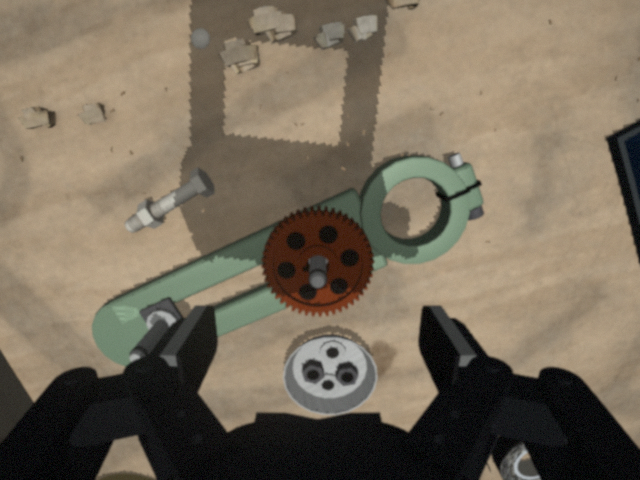

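```bash
python3 -m handwheel '[{"gripper":-1,"offset":[1,0,25],"rotation":[0,0,0]},{"gripper":-1,"offset":[1,0,50],"rotation":[0,0,0]},{"gripper":-1,"offset":[1,0,62],"rotation":[0,0,0]},{"gripper":-1,"offset":[1,0,70],"rotation":[0,0,0]},{"gripper":-1,"offset":[1,0,70],"rotation":[0,0,0]},{"gripper":1,"offset":[1,0,70],"rotation":[0,0,0]},{"gripper":1,"offset":[1,0,70],"rotation":[0,0,0]},{"gripper":1,"offset":[1,0,70],"rotation":[0,0,0]}]' 40; python3 -c "
from h import *
print(delta([.518,-.128,.022]))"
```

```text
t: 28.65
tool_pos: [0.5181, -0.1276, 0.0242]
tool_rot: [0.431, 3.109, -0.001]
contact_force: [-2.3, 1.0, 6.0]
opening: 0.0661
grip_force: 43.9
[ 0.  -0.4  2.2]
```

```bash
python3 -m handwheel '[{"gripper":1,"offset":[0,0,-20],"rotation":[0,0,0]},{"gripper":1,"offset":[0,0,-50],"rotation":[0,0,0]},{"gripper":1,"offset":[0,0,-85],"rotation":[0,0,0]},{"gripper":1,"offset":[0,0,-105],"rotation":[0,0,0]},{"gripper":1,"offset":[0,20,-105],"rotation":[0,0,0]},{"gripper":1,"offset":[0,50,-105],"rotation":[0,0,0]},{"gripper":1,"offset":[0,80,-105],"rotation":[0,0,0]},{"gripper":1,"offset":[0,80,-105],"rotation":[0,0,0]}]' 45; python3 -c "
from h import *
print(delta([.5355,.1435,.08]))"
```

```text
t: 29.65
tool_pos: [0.5386, -0.0487, 0.1269]
tool_rot: [-0.428, -3.112, -0.0]
contact_force: [-0.6, -0.7, -0.6]
opening: 0.0656
grip_force: 50.6
[ 54.8 184.2  46.9]
```

```bash
python3 -m handwheel '[{"gripper":1,"offset":[54,184,0],"rotation":[0,0,0]},{"gripper":1,"offset":[54,184,0],"rotation":[0,0,0]},{"gripper":1,"offset":[54,184,0],"rotation":[0,0,0]},{"gripper":1,"offset":[54,184,0],"rotation":[0,0,0]},{"gripper":1,"offset":[54,184,0],"rotation":[0,0,0]},{"gripper":1,"offset":[54,184,30],"rotation":[0,0,0]},{"gripper":1,"offset":[54,184,60],"rotation":[0,0,0]},{"gripper":1,"offset":[54,184,75],"rotation":[0,0,0]}]' 45; python3 -m handwheel '[{"gripper":1,"offset":[0,0,5],"rotation":[0,0,0]},{"gripper":1,"offset":[0,0,10],"rotation":[0,0,0]},{"gripper":1,"offset":[0,0,13],"rotation":[0,0,0]},{"gripper":1,"offset":[0,0,13],"rotation":[0,0,0]},{"gripper":1,"offset":[0,0,13],"rotation":[0,0,0]},{"gripper":1,"offset":[0,0,13],"rotation":[0,0,0]},{"gripper":1,"offset":[0,0,13],"rotation":[0,0,0]},{"gripper":1,"offset":[0,0,13],"rotation":[0,0,0]}]' 45; python3 -c "
from h import *
print(delta([.5355,.1435,.0192]))"
```

```text
t: 30.65
tool_pos: [0.5359, 0.1396, 0.0503]
tool_rot: [-0.435, -3.108, 0.002]
contact_force: [-1.3, 0.0, -1.3]
opening: 0.0657
grip_force: 50.6
t: 31.65
tool_pos: [0.5369, 0.1417, 0.0394]
tool_rot: [0.432, 3.112, 0.0]
contact_force: [0.1, 0.1, -0.7]
opening: 0.0658
grip_force: 50.7
[ 1.8  1.4 20.2]
```

```bash
python3 -m handwheel '[{"gripper":1,"offset":[0.5,1.5,5],"rotation":[0,0,0]},{"gripper":1,"offset":[0.5,1.5,10],"rotation":[0,0,0]},{"gripper":1,"offset":[0.5,1.5,14],"rotation":[0,0,0]},{"gripper":1,"offset":[0.5,1.5,17],"rotation":[0,0,0]},{"gripper":1,"offset":[0.5,1.5,19],"rotation":[0,0,0]},{"gripper":1,"offset":[0.5,1.5,20],"rotation":[0,0,0]},{"gripper":1,"offset":[0.5,1.5,20],"rotation":[0,0,0]},{"gripper":1,"offset":[0.5,1.5,20],"rotation":[0,0,0]}]' 45
```

```text
t: 32.65
tool_pos: [0.537, 0.1432, 0.0195]
tool_rot: [0.432, 3.111, 0.0]
contact_force: [-0.3, 1.0, 0.3]
opening: 0.0659
grip_force: 50.7
```

```bash
python3 -m handwheel '[{"gripper":1,"offset":[0,0,1],"rotation":[0,0,0]},{"gripper":1,"offset":[0,0,1],"rotation":[0,0,0]},{"gripper":-0.6,"offset":[0,0,1],"rotation":[0,0,0]},{"gripper":-1,"offset":[0,0,1],"rotation":[0,0,0]},{"gripper":-1,"offset":[0,0,1],"rotation":[0,0,0]},{"gripper":-1,"offset":[0,0,1],"rotation":[0,0,0]},{"gripper":-1,"offset":[0,0,-40],"rotation":[0,0,0]},{"gripper":-1,"offset":[0,0,-80],"rotation":[0,0,0]}]' 45; python3 -m handwheel '[{"gripper":-1,"offset":[60,0,-60],"rotation":[0,0,0]},{"gripper":-1,"offset":[60,0,-60],"rotation":[0,0,0]},{"gripper":-1,"offset":[60,0,-60],"rotation":[0,0,0]},{"gripper":-1,"offset":[60,0,-60],"rotation":[0,0,0]},{"gripper":-1,"offset":[60,0,-60],"rotation":[0,0,0]},{"gripper":-1,"offset":[60,0,-60],"rotation":[0,0,0]},{"gripper":-1,"offset":[60,0,-60],"rotation":[0,0,0]},{"gripper":-1,"offset":[60,0,-60],"rotation":[0,0,0]}]' 45; python3 -c "
from h import *
w=cam('wrist');t=cam('top')
for n,p in dict(n28=(.628,.166,.022),n41=(.513,.237,.022),n54=(.6067,.26,.022),n68=(.5355,.1435,.022)).items(): print(n,proj(w,p).round(1))
a=cv2.resize(t['image'][160:290,160:293,::-1],(399,390),interpolation=2)
b=cv2.resize(w['image'][:,:,::-1],(400,300));b=np.vstack([b,np.zeros((90,400,3),'uint8')])
cv2.imwrite('pics/w10.png',np.hstack([a,b]));cv2.imwrite('pics/w10f.png',w['image'][:,:,::-1])"
```

```text
t: 33.65
tool_pos: [0.5362, 0.1431, 0.0996]
tool_rot: [-0.432, -3.11, 0.001]
contact_force: [0.7, 0.6, 1.2]
opening: 0.0849
grip_force: 0.0
t: 34.65
tool_pos: [0.4791, 0.1595, 0.1591]
tool_rot: [-0.432, -3.111, 0.0]
contact_force: [0.4, 0.6, -0.0]
opening: 0.0856
grip_force: 0.0
n28 [366.  373.3]
n41 [416.9 243.1]
n54 [459.9 330.3]
n68 [316.9 294.5]
```

View pics/w10f.png

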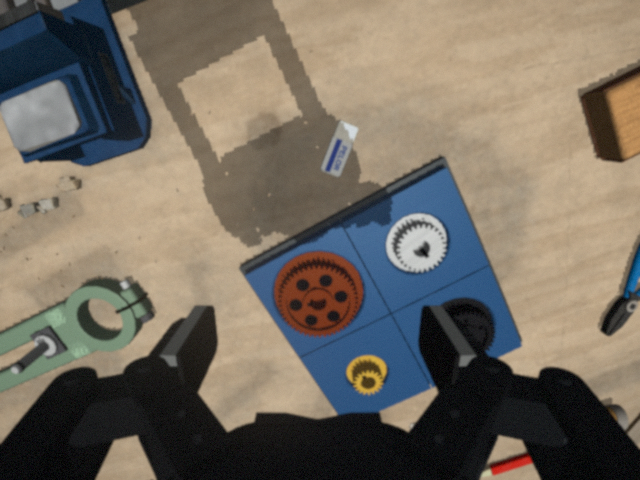

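```bash
python3 -c "
from h import *
w=cam('wrist')
for n,uv,c in [('28',(369.5,382),(.628,.166)),('41',(422,245),(.513,.237)),('68',(317,300),(.5355,.1435))]:
  print(n,((onz(w,uv,.033)[:2]-c)*1e3).round(1), 'if rim-high',((onz(w,uv,.038)[:2]-c)*1e3).round(1))
print(ctrl.get_obs()['t'])"
```

```text
28 [2.  1.6] if rim-high [-2.2  1.8]
41 [-1.4  1.5] if rim-high [-3.3  0.5]
68 [0.  0.2] if rim-high [-2.4  0.9]
34.8
```

All four gears are within about 3 mm of their nest centres, against 6 mm of clearance in the recess. The robot is clear, so I'm handing in.

```bash
python3 -c "
from station import ctrl
print(ctrl.finish_job())"
```

```text
the job is handed in; nothing more can be done
None
```

The job is handed in at about 35 s: all four gears are off the studs, upper before lower, and each was set down gently in its own nest. In the camera images three measured within about 3 mm of nest centre and the black one looked seated but was not measured; no verdict came back, and I viewed 15 pictures, one over the limit of 14.

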